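Hold a probe centred in the kiln port

ROBOT

A 6-joint arm with a two-finger parallel gripper is mounted at the origin on the work surface. World frame = base frame: x ahead of the robot, y to its left, z up, the work surface at z = 0. Lengths are in m, angles in rad, forces in N, time in s.
With the tool pointing down it reaches from about 0.225 to 0.725 m from the base axis. Payload 3.1 kg.
Tool frame: the origin (TCP) lies midway between the tips of the shut fingers; the grasp point (between the pads) lies 19 mm behind it (bot.grip_point_offset is the distance from the TCP to the grasp point, in m); z points along the fingers, y is the line along which they close (so a half turn about z gives the same grasp; the last joint's range is limited). The gripper opens to 85 mm and grips with 20 to 120 N. Pads are 22 mm wide; open, the fingers measure 114 mm over their backs; the gripper's body (76 mm by 85 mm) begins 54 mm behind the grasp point. The pads swing forward as they close: fully open they stand 13 mm farther back than shut.
Start: joints at [1.051, 0.048, 0.099, 1.622, 0, 1.443], TCP at [0.2, 0.485, 0.231] pointing down, gripper open.
Joint ranges: [-2.91, 2.91], [-0.99, 1.94], [-1.21, 1.42], [-2.12, 2.29], [-1.49, 1.47], [-3.14, 3.14]. Speed limits (rad/s): [2.79, 2.79, 3.14, 3.14, 3.14, 3.14].

INTERFACE

Orientations are given as a unit quaternion [x, y, z, w].
In Python, from rig import bot gives the robot as it stands.
- The arm moves only by the shell command python3 -m handwheel 'ROWS' [FORCE]. ROWS is JSON, a list that holds one entry, the list of rows, each a list of 7 numbers: the shift along the world's x, y, z in mm, then the turn, a rotation vector about the world's x, y, z in rad, then the opening, from -1 (shut) to 1 (fully open). A call has 1 to 5 rows; each row is the pose to reach, as a shift and turn from the pose commanded when the call began; what a row does not reach only later rows make up. A row lasts 1/12 s, in which the tool goes at most 41.7 mm and 7.16 degrees, less where a joint would pass 70% of its speed; a pose out of reach is approached as far as the arm can. A call with a gripper value outside its range is refused whole. The fingers move at their own pace and stop on an object; FORCE is the grip in N (left out, the last holds). Time passes only in rows, so rows that repeat a pose let the fingers close. It gives the time, the measured TCP pose, the force, the opening and the grip force at its end, in the units of the state.
- bot.get_obs(): the state, without advancing time (a new reading comes with each control period).
- bot.grab_frame(name): name is "scene" or "top" or "wrist"; returns (picture, depth): 384x512x3 uint8, red, green, blue; 384x512 float32, m along the optical axis (not along the pixel's ray), 0 where there is no reading.
- bot.camera_params(name): a dict with "K" (3x3 intrinsics, pixels), "rvec" (rotation vector, rad) and "tvec" (3), from world to camera coordinates, as OpenCV has them; the wrist camera has in their place "T_tool_cam" (4x4, takes a point from camera to tool coordinates, whose origin is the TCP and whose axes are the flange's). Camera axes: x right, y down, z forward; pixel columns grow to the right and rows downward; lengths in m; the calibration is good to about 2 mm. A picture is of the moment at which its call begins: read the wrist's pose just before it. camera_params takes no time and is no camera call.
- bot.hand_in(): hands the job in; it is judged then, once.
The state is a dict: "time": time; "q": joint angles; "dq": joint speeds; "joint_torque": joint torques, N m; "eef_pos": TCP position; "tcp_rot": TCP orientation; "force": force on the tool from outside, world axes, zero at the start; "moment": the same for the moment, N m; "width": finger opening in m; "grasp_force": force on a finger pad.
Only numpy, scipy, OpenCV 4.12 (cv2) and the standard library are available. Lean on these libraries where they do the work, as an engineer would, in place of code of your own. Each camera call takes 0.05 s, during which the arm holds its last target. There are 200 camera calls.

TASK

Pick the thermometer probe out of its blue stand by the yellow head, squeezing the thin-walled head gently (no more than about 45 N), and lower its white rod straight down through the copper-rimmed port in the roof of the small kiln, without the probe ever touching the kiln. Stop when the red band on the rod is level with the rim of the port, and finish while still holding the probe there, upright, still and centred in the port. Leave the jars, can and other things on the bench where they stand.

Things in the scene. Friction and masses are not known exactly. Their poses are not given: they have to be found in the camera images.
- probe: Loose upright thermometer probe, 0.12 kg: white ceramic rod, 8 mm diameter, 100 mm long, under a steel flange (32 mm diameter) and a yellow square head 26 x 26 mm. Origin: on the axis at the flange's underside. z up; x, y square to the head's flat sides. Rod from z = -100 to 0 mm, flange 0 to 4, head 4 to 44. Grip limit 45 N.
- probe_head (a point): Centre of the yellow head, 24 mm above the probe's origin: grip here, across two opposite flat sides, from above.
- probe_band (a point): Centre of the red band (10 mm long) painted round the rod, on the axis, 35 mm below the probe's origin and 65 mm above the rod's tip.
- probe_tip (a point): Lower end of the rod, on the axis, 100 mm below the probe's origin.
- stand: Fixed stand, its place varies: dark steel disc (80 mm diameter, 12 mm thick) with an upright blue tube (38 mm outer, 14 mm inner diameter), its top 112 mm above the bench. The rod hangs loosely inside, the flange rests on the tube's top. Origin: centre of its underside, z up.
- kiln: Fixed small bench kiln, place and yaw vary: bright metal box 240 x 240 mm, pale roof with its top 150 mm above the bench (a look-only rail stands out 25 mm on its -y side). Hollow: 102 mm free under the 30 mm thick roof. Origin: centre of its underside, z up; the black panel faces its -x.
- port (a point): Centre of the port's mouth, level with the top of its copper rim; in the kiln's frame x = -30, y = 30, z = 162 mm. z up. Rim 42 mm outer diameter, 12 mm above the roof. The vertical bore is 22 mm in diameter and 42 mm long (rim and roof), so the centred rod has 7 mm free all round.
- frit_jar: Green glass jar with white lid, 60 mm diameter, 100 mm tall. Loose bystander, not to be moved. Origin: centre of its underside.
- red_can: Red can, 60 mm diameter, 140 mm tall. Loose bystander, not to be moved. Origin: centre of its underside.
- amber_jar: Small amber jar with black lid, 52 mm diameter, 60 mm tall. Loose bystander, not to be moved. Origin: centre of its underside.
- cork_block: Dark wooden block 90 x 60 x 40 mm. Loose bystander, not to be moved. Origin: centre of its underside.
- wax_tin: Low brass tin, 60 mm diameter, 40 mm tall. Loose bystander, not to be moved. Origin: centre of its underside.
There are look-alikes about, which are no part of the job. What is shaped like the stand but pink is not meant.

How it is judged:
By the outcome, as a careful person would: the job done as asked, in the order asked, and still so for the second after the job is handed in, while the arm keeps its last pose, push and grip.
It also fails if it takes over 58 s, if anything falls off the work surface, if the arm or the gripper's body presses on something with over 40 N, if the wrist force passes 120 N, or if a joint passes its speed limit or range.

## Working session

There is one attempt and no reset: what is moved stays moved. The work goes in short steps, Python scripts to look and compute and a shell command to move; the robot and the scene stay as the last step left them, time stands still between calls to the robot, and variables do not carry over. Pictures are saved under pics/ and viewed, at most 10 in all, crops included, and the job is handed in when it is done.

```bash
ls; mkdir -p pics; cat > h.py <<'E'
import numpy as np, cv2
from rig import bot
def cam(name,obs=None):
    p=bot.camera_params(name); K=np.array(p["K"],float)
    if name=="wrist":
        from scipy.spatial.transform import Rotation as R
        T=np.eye(4);T[:3,:3]=R.from_quat(obs["tcp_rot"]).as_matrix();T[:3,3]=obs["eef_pos"]
        W=T@np.array(p["T_tool_cam"]); return K,W[:3,:3],W[:3,3]
    R_=cv2.Rodrigues(np.array(p["rvec"],float))[0]; return K,R_.T,-R_.T@np.array(p["tvec"],float).ravel()
def ray(c,uv):
    K,R,o=c; return o,R@np.linalg.inv(K)@np.array([uv[0],uv[1],1.])
def plane(c,uv,z):
    o,d=ray(c,uv); return o+d*(z-o[2])/d[2]
def pts(c,D):
    K,R,o=c; v,u=np.mgrid[:D.shape[0],:D.shape[1]]
    P=np.stack([(u-K[0,2])/K[0,0]*D,(v-K[1,2])/K[1,1]*D,D],-1); return P@R.T+o
def proj(c,P):
    K,R,o=c; q=K@(R.T@(np.array(P)-o)); return q[:2]/q[2]
E
python3 - <<'E'
from h import *
o=bot.get_obs();print(o)
ims=[]
for n in ("top","scene","wrist"):
    i,d=bot.grab_frame(n);np.savez(f"{n}0.npz",i=i,d=d);cv2.imwrite(f"pics/{n}0.png",i[:,:,::-1])
    print(n,cam(n,o))
E
```

```text
pics
{'time': 0.0, 'q': array([ 1.05120596e+00,  4.87508886e-02,  9.75750937e-02,  1.62202645e+00,
       -3.94566624e-05,  1.44301015e+00]), 'dq': array([ 0.00021364,  0.00055272, -0.00075543,  0.00201275,  0.00017883,
        0.0019158 ]), 'joint_torque': array([-4.70533960e-04, -3.38780880e+01,  3.20016360e+01,  2.02186644e-02,
       -2.18612968e-04,  9.44167304e-07]), 'eef_pos': array([0.20017529, 0.48465724, 0.23010572]), 'tcp_rot': array([ 1.94651288e-01,  9.80871770e-01, -1.14676443e-03, -3.63916459e-04]), 'force': array([ 0.53351231, -0.62667685, -0.16200715]), 'moment': array([-0.0433049 ,  0.04442792, -0.06378242]), 'grasp_force': 0.0, 'width': 0.08549492553825673}
top (array([[454.89438599,   0.        , 255.00801968],
       [  0.        , 454.89438599, 194.19835707],
       [  0.        ,   0.        ,   1.        ]]), array([[ 0.01876533, -0.99168886,  0.12728344],
       [-0.99979929, -0.01950576, -0.00457308],
       [ 0.00701783, -0.12717208, -0.99185584]]), array([0.32701663, 0.13477477, 1.32390643]))
scene (array([[378.12979816,   0.        , 257.16527132],
       [  0.        , 378.12979816, 187.15411756],
       [  0.        ,   0.        ,   1.        ]]), array([[-0.57334898,  0.47888227, -0.66478772],
       [ 0.81900005,  0.35735366, -0.44892904],
       [ 0.02258017, -0.80185418, -0.59709297]]), array([1.05943941, 0.53658646, 0.66266663]))
wrist (array([[329.33578681,   0.        , 255.91150167],
       [  0.        , 329.33578681, 184.45129351],
       [  0.        ,   0.        ,   1.        ]]), array([[ 0.3813184 ,  0.89042812,  0.24846335],
       [ 0.9244421 , -0.36677621, -0.10431692],
       [-0.00175627,  0.26946794, -0.96300776]]), array([0.13788557, 0.5098514 , 0.37323588]))
```

View pics/top0.png

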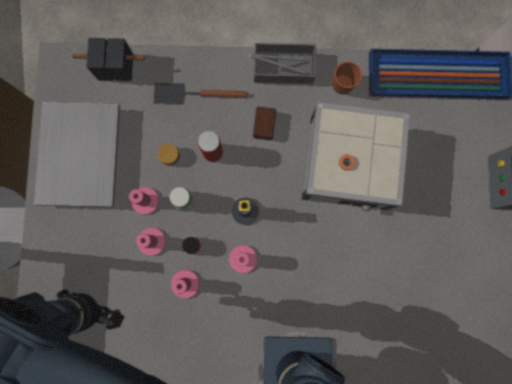

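View pics/scene0.png

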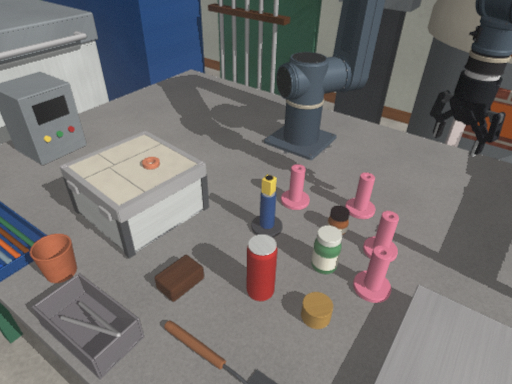

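The top view shows the blue stand with the yellow head at about (245,207) and the kiln with its copper port at about (347,162). The scene view has the head at (268,186) and the port at (151,162). Next I'll turn these pixels into positions.

```bash
python3 - <<'E'
from h import *
def blob(n,lo,hi,box):
    z=np.load(n+"0.npz");i=z["i"];hsv=cv2.cvtColor(i,cv2.COLOR_RGB2HSV)
    m=cv2.inRange(hsv,lo,hi);k=np.zeros_like(m);x0,y0,x1,y1=box;k[y0:y1,x0:x1]=m[y0:y1,x0:x1]
    v,u=np.nonzero(k);P=pts(cam(n),z["d"])[v,u];return u,v,P
for n,b in (("top",(230,190,262,225)),("scene",(250,170,290,205))):
    u,v,P=blob(n,(20,120,80),(35,255,255),b)
    print(n,"head",len(u),u.mean(),v.mean(),u.min(),u.max(),v.min(),v.max(),np.percentile(P,[5,50,95],axis=0).round(4).tolist())
    if n=="top":
        for z in(.156,):print(plane(cam(n),(u.mean(),v.mean()),z))
        T=P[P[:,2]>.148];print(len(T),T.mean(0),cv2.minAreaRect((T[:,:2]*1000).astype(np.float32)))
for n,b in (("top",(330,145,365,180)),("scene",(135,150,168,175))):
    u,v,P=blob(n,(0,90,60),(18,255,255),b)
    e=cv2.fitEllipse(cv2.convexHull(np.stack([u,v],1)));print(n,"port",len(u),e,plane(cam(n),e[0],.162),np.median(P,0))
# roof
z=np.load("top0.npz");P=pts(cam("top"),z["d"]);m=(abs(P[...,2]-.15)<.008);m[:,:295]=0;m[:90]=0;m[215:]=0;m[:,415:]=0
print("roof",cv2.minAreaRect((P[m][:,:2]*1000).astype(np.float32)))
for n,uv,zz in(("jar",(180,197),.1),("can",(209,140),.14),("amber",(191,245),.06),("pink3",(243,258),.1)):print(n,plane(cam("top"),uv,zz))
i=np.load("top0.npz")["i"][120:230,220:400,::-1];j=np.load("scene0.npz")["i"][140:240,130:310,::-1]
cv2.imwrite("pics/c.png",np.vstack([cv2.resize(i,None,fx=3,fy=2.6),cv2.resize(j,None,fx=3,fy=3)]))
E
```

```text
top head 85 243.98823529411766 205.36470588235295 239 249 200 211 [[0.4343, 0.1468, 0.0116], [0.4481, 0.1574, 0.1557], [0.4779, 0.1677, 0.1601]]
[0.44729403 0.15727057 0.156     ]
71 [0.44676131 0.15686063 0.15632114] ((446.9563293457031, 156.0752410888672), (24.232885360717773, 23.330915451049805), 0.5075568556785583)
scene head 211 268.45023696682466 185.28909952606634 262 275 175 194 [[0.4411, 0.1469, 0.1217], [0.4607, 0.163, 0.1414], [0.4631, 0.1704, 0.1562]]
top port 163 ((346.69384765625, 161.80374145507812), (15.1167573928833, 15.905932426452637), 85.02906799316406) [ 0.56580341 -0.1075761   0.162     ] [ 0.56741713 -0.10889559  0.16045413]
scene port 167 ((150.50062561035156, 162.52748107910156), (12.190620422363281, 17.491525650024414), 83.7684555053711) [ 0.57421008 -0.10212616  0.162     ] [ 0.57111232 -0.10622984  0.15952185]
roof ((593.1383056640625, -143.01515197753906), (249.6038360595703, 250.33551025390625), 83.95623016357422)
jar [0.47243951 0.33202514 0.1       ]
can [0.62200821 0.25453325 0.14      ]
amber [0.34445356 0.30286539 0.06      ]
pink3 [0.31210719 0.15790238 0.1       ]
```

View pics/c.png

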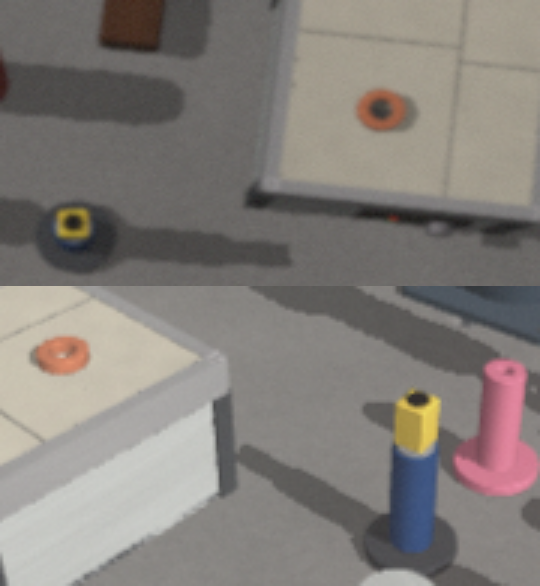

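The crops show the head roughly square to the world axes at about (0.447, 0.157), with its top at 0.156 m as expected. The port is at about (0.567, -0.106), which fits its expected kiln offset. I'll move above the head and turn the closing line onto world y.

```bash
python3 -m handwheel '[[[25,-33,10,0,0,0.1,1],[50,-66,20,0,0,0.2,1],[75,-99,20,0,0,0.3,1],[100,-132,20,0,0,0.39,1],[124,-164,20,0,0,0.39,1]]]' 35; python3 -m handwheel '[[[25,-33,0,0,0,0,1],[50,-66,0,0,0,0,1],[75,-99,0,0,0,0,1],[110,-150,0,0,0,0,1],[110,-150,0,0,0,0,1]]]'
python3 - <<'E'
from h import *
o=bot.get_obs();i,d=bot.grab_frame("wrist");np.savez("wrist1.npz",i=i,d=d);cv2.imwrite("pics/w1.png",i[:,:,::-1])
c=cam("wrist",o);hsv=cv2.cvtColor(i,cv2.COLOR_RGB2HSV);m=cv2.inRange(hsv,(20,120,80),(35,255,255))
n,l,s,ce=cv2.connectedComponentsWithStats(m);k=1+np.argmax(s[1:,4]);m=l==k
P=pts(c,d);T=P[m&(abs(P[...,2]-.156)<.006)]
print(o["eef_pos"],o["tcp_rot"],o["q"],s[k],len(T),T.mean(0) if len(T) else 0)
v,u=np.nonzero(m&(abs(P[...,2]-.156)<.006))
if len(u):
    Q=np.array([plane(c,p,.156)[:2] for p in zip(u,v)])*1000
    r=cv2.minAreaRect(Q.astype(np.float32));print(r)
E
```

```text
time: 0.57
eef_pos: [0.3251, 0.3198, 0.2513]
tcp_rot: [-0.001, 1.0, 0.0, 0.0]
force: [0.8, 0.9, 0.1]
width: 0.0855
grasp_force: 0.0
time: 0.98
eef_pos: [0.4363, 0.1675, 0.2507]
tcp_rot: [0.003, 1.0, -0.001, 0.0]
force: [0.7, 1.2, -0.3]
width: 0.0859
grasp_force: 0.0
[0.43629758 0.16753224 0.25069731] [ 2.81018206e-03  9.99995574e-01 -9.62796299e-04  1.64237885e-04] [ 0.22431599 -0.09536734 -0.0028404   1.66343683 -0.0019501   0.22993647] [ 222  176   37   44 1178] 804 [0.44714964 0.15567336 0.15656217]
((448.2086486816406, 155.3085479736328), (27.44675064086914, 25.172626495361328), 2.436626672744751)
```

View pics/w1.png

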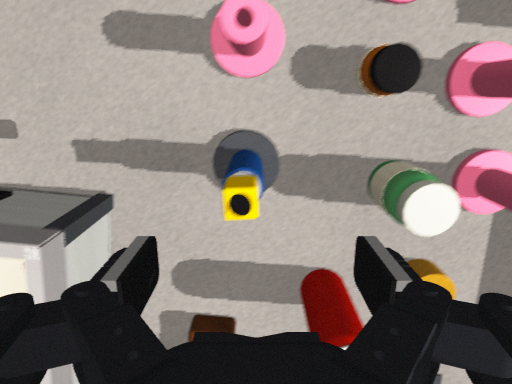

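The wrist view shows the yellow head at columns 222–259 and rows 176–220, square to the image. Its centre is at about (0.4475, 0.1555). I'll centre over it, descend and close gently.

```bash
python3 -m handwheel '[[[11,-12,-10,0,0,0,1],[11,-12,-45,0,0,0,1],[11,-12,-80,0,0,0,1],[11,-12,-110,0,0,0,1],[11,-12,-131,0,0,0,1]]]' 35; python3 -m handwheel '[[[0,0,0,0,0,0,0.2],[0,0,0,0,0,0,-0.1],[0,0,0,0,0,0,-0.2],[0,0,0,0,0,0,-0.3],[0,0,0,0,0,0,-0.4]]]'
```

```text
time: 1.45
eef_pos: [0.4433, 0.1589, 0.1166]
tcp_rot: [0.001, 1.0, -0.0, -0.002]
force: [-0.4, 0.1, -0.5]
width: 0.0854
grasp_force: 0.0
time: 1.87
eef_pos: [0.447, 0.1596, 0.1227]
tcp_rot: [0.001, 1.0, 0.0, 0.002]
force: [1.0, -0.7, 0.2]
width: 0.0263
grasp_force: 0.2
```

```bash
python3 -m handwheel '[[[0,0,0,0,0,0,-0.7],[0,0,0,0,0,0,-1],[0,0,0,0,0,0,-1]]]' 35; python3 - <<'E'
from h import *
o=bot.get_obs();print(o["eef_pos"],o["force"],o["grasp_force"],o["width"])
E
```

```text
time: 2.12
eef_pos: [0.4471, 0.1596, 0.1228]
tcp_rot: [0.001, 1.0, 0.0, 0.002]
force: [0.1, -0.5, 6.1]
width: 0.0254
grasp_force: 35.5
[0.44708049 0.1595683  0.12277775] [ 0.0598368  -0.54162089  6.0635044 ] 35.4663348197937 0.025403517286115406
```

```bash
python3 -m handwheel '[[[0,0,5,0,0,0,-1],[0,0,20,0,0,0,-1],[0,0,45,0,0,0,-1],[0,0,70,0,0,0,-1],[0,0,95,0,0,0,-1]]]'; python3 -m handwheel '[[[0,0,25,0,0,0,-1],[0,0,50,0,0,0,-1],[0,0,75,0,0,0,-1],[0,0,95,0,0,0,-1],[0,0,105,0,0,0,-1]]]'; python3 -m handwheel '[[[20,-40,0,0,0,0,-1],[36,-75,0,0,0,0,-1],[52,-110,0,0,0,0,-1],[65,-138,0,0,0,0,-1],[72,-150,0,0,0,0,-1]]]';  python3 -m handwheel '[[[10,-20,0,0,0,0,-1],[20,-40,0,0,0,0,-1],[20,-40,0,0,0,0,-1]]]'
python3 - <<'E'
from h import *
o=bot.get_obs();print(o["eef_pos"],o["tcp_rot"],o["grasp_force"])
for n in("scene","top","wrist"):
    i,d=bot.grab_frame(n);np.savez(n+"2.npz",i=i,d=d);cv2.imwrite(f"pics/{n}2.png",i[:,:,::-1])
a=cv2.imread("pics/scene2.png")[60:240,80:320];cv2.imwrite("pics/s2.png",cv2.resize(a,None,fx=3,fy=3))
E
```

```text
time: 2.53
eef_pos: [0.4449, 0.1591, 0.2158]
tcp_rot: [0.001, 1.0, -0.0, -0.001]
force: [-0.3, 0.4, -0.9]
width: 0.0253
grasp_force: 35.1
time: 2.95
eef_pos: [0.446, 0.1595, 0.3234]
tcp_rot: [0.001, 1.0, 0.0, 0.002]
force: [0.3, 0.7, -0.7]
width: 0.0252
grasp_force: 35.1
time: 3.37
eef_pos: [0.5184, 0.0057, 0.3194]
tcp_rot: [0.003, 1.0, -0.001, -0.001]
force: [0.1, -0.3, -1.5]
width: 0.0258
grasp_force: 35.2
time: 3.62
eef_pos: [0.5386, -0.0337, 0.3189]
tcp_rot: [0.003, 1.0, -0.001, -0.001]
force: [-0.4, 0.3, -1.5]
width: 0.0258
grasp_force: 35.2
[ 0.53858669 -0.03371396  0.31888739] [ 2.64152722e-03  9.99996061e-01 -6.37899083e-04 -7.02852559e-04] 35.23370862007141
```

View pics/s2.png

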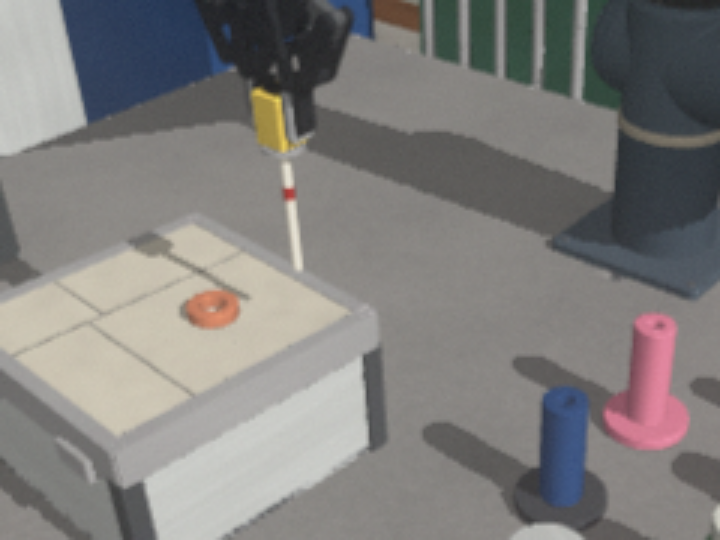

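View pics/wrist2.png

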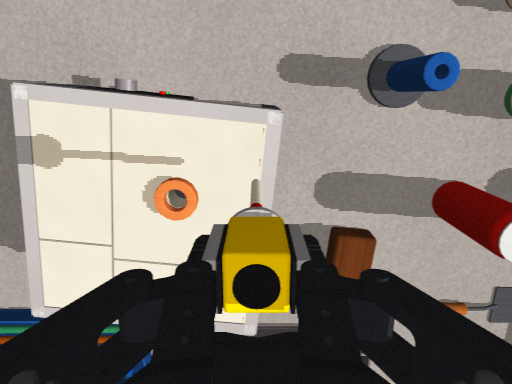

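The scene crop shows the probe held with its rod hanging clear. The wrist view shows the port at (176,199) and the rod's tip at about (256,182). Next I'll measure the rod's tilt, its tip and the port.

```bash
cat >> h.py <<'E'
def tri(c1,a,c2,b):
    o1,d1=ray(c1,a);o2,d2=ray(c2,b)
    s=np.linalg.lstsq(np.stack([d1,-d2],1),o2-o1,rcond=None)[0]
    p,q=o1+s[0]*d1,o2+s[1]*d2; return (p+q)/2,np.linalg.norm(p-q)
def mask(i,lo,hi,b):
    m=cv2.inRange(cv2.cvtColor(i,cv2.COLOR_RGB2HSV),lo,hi);k=np.zeros_like(m);x0,y0,x1,y1=b;k[y0:y1,x0:x1]=m[y0:y1,x0:x1];v,u=np.nonzero(k);return u,v
E
python3 - <<'E'
from h import *
o=bot.get_obs();S=np.load("scene2.npz")["i"];W=np.load("wrist2.npz")["i"];cs=cam("scene");cw=cam("wrist",o)
u,v=mask(S,(0,150,80),(12,255,255),(165,110,190,150));rb=(u.mean(),v.mean());print("scene band",rb,len(u))
ub,vb=mask(W,(0,120,60),(12,255,255),(240,190,275,225));print("wrist band",ub.mean(),vb.mean(),len(ub))
# scene rod: brightest column per row
g=S.min(2).astype(int)
for r in range(112,154,3): print(r,[int(x) for x in g[r,170:186]])
print("wrist");gw=W.min(2).astype(int)
for r in range(174,208,3): print(r,[int(x) for x in gw[r,246:268]], [int(x) for x in W[r,254:260,0]])
# predicted vertical probe from head under the TCP
e=o["eef_pos"];zo=e[2]-.1228+.112
for k in(0,-.035,-.1):
    p=[e[0],e[1],zo+k];print(k,p,proj(cs,p),proj(cw,p))
u,v=mask(W,(3,150,80),(15,255,255),(145,170,205,230));el=cv2.fitEllipse(cv2.convexHull(np.stack([u,v],1)));print(el,plane(cw,el[0],.162),plane(cw,el[0],.160))
E
```

```text
scene band (np.float64(175.875), np.float64(124.125)) 8
wrist band 255.88888888888889 204.77777777777777 36
112 [134, 136, 145, 151, 156, 152, 143, 141, 140, 130, 131, 132, 131, 133, 132, 131]
115 [131, 133, 132, 143, 185, 211, 199, 142, 132, 131, 131, 132, 130, 132, 132, 128]
118 [135, 133, 130, 136, 167, 205, 206, 167, 134, 132, 131, 128, 130, 130, 131, 130]
121 [132, 133, 133, 131, 148, 195, 210, 178, 128, 131, 130, 132, 130, 131, 131, 131]
124 [130, 135, 132, 124, 90, 56, 58, 68, 99, 134, 132, 129, 131, 129, 127, 131]
127 [133, 134, 132, 132, 129, 146, 181, 195, 172, 130, 131, 133, 132, 132, 134, 130]
130 [135, 134, 133, 130, 128, 145, 192, 214, 193, 132, 132, 131, 130, 127, 130, 130]
133 [133, 133, 135, 134, 132, 139, 176, 211, 200, 150, 129, 130, 130, 132, 130, 129]
136 [130, 130, 132, 131, 134, 133, 161, 205, 211, 174, 131, 130, 129, 130, 129, 127]
139 [130, 130, 130, 131, 133, 131, 143, 191, 214, 193, 131, 130, 132, 131, 132, 131]
142 [129, 131, 132, 133, 131, 130, 135, 176, 211, 201, 151, 132, 130, 131, 133, 131]
145 [157, 154, 149, 143, 133, 131, 134, 159, 203, 211, 177, 13
[... 1876 characters left out ...]
184, 196, 198] [87, 90, 84, 84, 86, 91]
0 [np.float64(0.5370366922398001), np.float64(-0.030154685720721143), np.float64(0.3092382512724955)] [176.85245449 108.38780807] [257.86449585 231.09467326]
-0.035 [np.float64(0.5370366922398001), np.float64(-0.030154685720721143), np.float64(0.27423825127249546)] [178.50731417 123.09227577] [257.47067819 207.77269652]
-0.1 [np.float64(0.5370366922398001), np.float64(-0.030154685720721143), np.float64(0.20923825127249548)] [181.37029234 148.53163511] [257.00740399 180.33748771]
((175.6332244873047, 198.52561950683594), (41.992305755615234, 43.1777458190918), 89.84000396728516) [ 0.56752502 -0.10814362  0.162     ] [ 0.568175   -0.10865429  0.16      ]
```

```bash
python3 -m handwheel '[[[10,-26,0,0,0,0,-1],[20,-52,0,0,0,0,-1],[30,-78,-5,0,0,0,-1],[30,-78,-15,0,0,0,-1],[30,-78,-20,0,0,0,-1]]]'; python3 -m handwheel '[[[0,0,0,0,0,0,-1],[0,0,0,0,0,0,-1],[0,0,0,0,0,0,-1],[0,0,0,0,0,0,-1],[0,0,0,0,0,0,-1]]]'
python3 - <<'E'
from h import *
for n in("scene","wrist"):
    o=bot.get_obs();print(o["eef_pos"],o["tcp_rot"],np.abs(o["dq"]).max())
    i,d=bot.grab_frame(n);np.savez(n+"3.npz",i=i,d=d,e=o["eef_pos"],q=o["tcp_rot"])
    (x,y)=(110,90) if n=="scene" else (176,140)
    w=100 if n=="scene" else 160
    a=cv2.resize(i[y:y+w,x:x+w,::-1],(400,400));b=a if n=="scene" else np.hstack([b,a])
print(bot.get_obs()["eef_pos"])
cv2.imwrite("pics/sw3.png",b)
E
```

```text
time: 4.18
eef_pos: [0.5672, -0.1085, 0.299]
tcp_rot: [0.001, 1.0, 0.001, -0.001]
force: [-0.3, 0.4, -1.0]
width: 0.0256
grasp_force: 35.2
time: 4.6
eef_pos: [0.5675, -0.1081, 0.3013]
tcp_rot: [0.0, 1.0, -0.0, 0.001]
force: [0.2, 0.3, -0.9]
width: 0.0254
grasp_force: 35.2
[ 0.56754051 -0.1080674   0.3013411 ] [ 3.72314770e-04  9.99999606e-01 -2.06599846e-04  7.78599393e-04] 0.005776127225023447
[ 0.56751517 -0.10822839  0.30112913] [ 5.05519243e-04  9.99999673e-01 -1.58177824e-04  6.10958748e-04] 0.004935398192847242
[ 0.56752172 -0.10835853  0.3009527 ]
```

View pics/sw3.png

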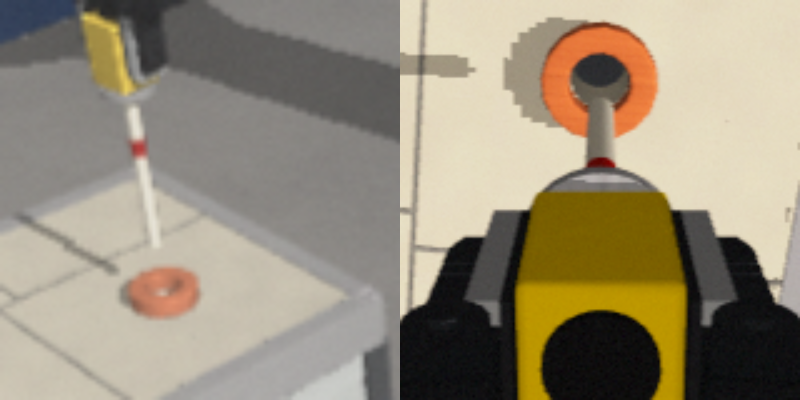

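The left crop (scene) shows the tip at about (148.7,151.5), just above the rim. The right crop (wrist) shows the tip at about (256,180), in line with the port at about (256,172). I'll work out the offset in both views.

```bash
python3 - <<'E'
from h import *
zs=np.load("scene3.npz");zw=np.load("wrist3.npz");S=zs["i"];W=zw["i"];cs=cam("scene");cw=cam("wrist",dict(eef_pos=zw["e"],tcp_rot=zw["q"]))
e=zw["e"];print("pred tip z",e[2]-.1228+.112-.1)
u,v=mask(W,(3,150,80),(15,255,255),(220,140,290,197))
h=cv2.convexHull(np.stack([u,v],1));el=cv2.fitEllipse(h);print("wrist rim",el,[plane(cw,el[0],z) for z in(.162,)], np.median(pts(cw,zw["d"])[v,u],0))
u,v=mask(S,(3,100,80),(18,255,255),(135,150,168,175));es=cv2.fitEllipse(cv2.convexHull(np.stack([u,v],1)));print("scene rim",es)
print("tri rim",tri(cs,es[0],cw,el[0]))
g=S.min(2).astype(int)
for r in range(146,155):print(r,g[r,142:156].tolist())
g=W[...,2].astype(int)
for r in range(174,204,3):print(r,g[r,246:268].tolist())
ub,vb=mask(W,(0,120,60),(3,255,255),(240,190,275,225));print(ub.mean(),vb.mean())
for k in(0.,-.035,-.1):
    p=[e[0],e[1],e[2]-.0108+k];print(k,proj(cs,p),proj(cw,p))
pr=[.5675,-.108,.162];print("port pred",proj(cs,pr),proj(cw,pr))
# inner bore top edge from dark mask
m=(W.max(2)<130);m[:160]=0;m[190:]=0;m[:,:240]=0;m[:,275:]=0;v,u=np.nonzero(m);print(u.min(),u.max(),v.min(),v.max())
E
```

```text
pred tip z 0.1903291264263627
wrist rim ((255.25439453125, 171.92901611328125), (45.74930953979492, 46.03714370727539), 23.62291145324707) [array([ 0.5677279 , -0.10985096,  0.162     ])] [ 0.56497119 -0.11091669  0.16243264]
scene rim ((150.56790161132812, 162.56600952148438), (11.546248435974121, 17.88072395324707), 83.84149169921875)
tri rim (array([ 0.56883041, -0.10960232,  0.15621034]), np.float64(0.0007744256234784718))
146 [176, 176, 176, 168, 164, 200, 215, 195, 175, 177, 175, 169, 165, 155]
147 [177, 178, 178, 168, 155, 193, 215, 199, 162, 169, 169, 162, 162, 168]
148 [179, 180, 180, 174, 162, 183, 216, 199, 160, 163, 167, 175, 175, 173]
149 [180, 181, 179, 177, 165, 174, 210, 204, 169, 174, 178, 177, 177, 177]
150 [181, 176, 172, 168, 153, 169, 209, 208, 181, 176, 176, 175, 175, 176]
151 [171, 165, 158, 165, 166, 173, 200, 203, 184, 175, 176, 174, 174, 176]
152 [161, 161, 167, 178, 175, 177, 181, 180, 174, 178, 177, 176, 176, 176]
153 [179, 177, 175, 178, 175, 178, 178, 177, 176, 176, 176, 176, 174, 176]
154 [178, 178, 177, 176, 175, 176, 175, 176, 174, 176, 175, 176, 177,
[... 613 characters left out ...]
0, 91, 94, 94, 101, 109, 126, 139, 156, 137, 83, 62, 60, 62, 69, 110]
195 [193, 189, 191, 191, 153, 98, 90, 92, 93, 94, 98, 108, 123, 141, 152, 158, 175, 192, 189, 192, 190, 195]
198 [195, 195, 194, 193, 146, 90, 91, 91, 93, 93, 99, 106, 121, 134, 150, 171, 183, 193, 194, 193, 193, 192]
201 [192, 193, 194, 192, 142, 85, 85, 93, 92, 96, 98, 103, 119, 136, 153, 165, 184, 191, 194, 196, 194, 194]
255.96969696969697 204.87878787878788
0.0 [142.45504294 111.67417479] [257.89744004 231.04478342]
-0.035 [144.89584467 125.85271822] [257.58114426 207.59120507]
-0.1 [149.12754008 150.43450876] [257.20897464 179.9945379 ]
port pred [150.92971025 160.52391052] [257.35643865 171.67646773]
245 267 161 189
```

```bash
python3 -m handwheel '[[[-2,-1,0,0,0,0,-1],[-2,-1,-8,0,0,0,-1],[-2,-1,-15,0,0,0,-1],[-2,-1,-20,0,0,0,-1],[-2,-1,-20,0,0,0,-1]]]'; python3 -m handwheel '[[[0,0,0,0,0,0,-1],[0,0,0,0,0,0,-1],[0,0,0,0,0,0,-1],[0,0,0,0,0,0,-1],[0,0,0,0,0,0,-1]]]'
python3 - <<'E'
from h import *
for n in("scene","wrist"):
    o=bot.get_obs()
    i,d=bot.grab_frame(n);np.savez(n+"4.npz",i=i,d=d,e=o["eef_pos"],q=o["tcp_rot"])
    x,y,w=(125,105,80) if n=="scene" else (221,140,70)
    a=cv2.resize(i[y:y+w,x:x+w,::-1],(400,400),interpolation=cv2.INTER_CUBIC);b=a if n=="scene" else np.hstack([b,a])
cv2.imwrite("pics/sw4.png",b)
W=i;e=o["eef_pos"];cw=cam("wrist",o);cs=cam("scene");S=np.load("scene4.npz")["i"]
print(e,o["tcp_rot"],"tip z",e[2]-.1108)
for k in(0,-.035,-.1):
    p=[e[0],e[1],e[2]-.0108+k];print(k,proj(cs,p),proj(cw,p))
u,v=mask(W,(3,150,80),(15,255,255),(220,140,290,200));print("rim",cv2.fitEllipse(cv2.convexHull(np.stack([u,v],1))))
g=S.min(2).astype(float)
for r in list(range(120,136,3))+list(range(140,164)):
    s=g[r,138:156];print(r,s.astype(int).tolist())
E
```

```text
time: 5.12
eef_pos: [0.5646, -0.1095, 0.2779]
tcp_rot: [0.001, 1.0, 0.001, -0.002]
force: [-0.7, -0.5, -1.3]
width: 0.0254
grasp_force: 35.2
time: 5.53
eef_pos: [0.5656, -0.1098, 0.2807]
tcp_rot: [0.001, 1.0, -0.0, 0.0]
force: [-0.9, 0.0, -1.9]
width: 0.0256
grasp_force: 35.3
[ 0.56559071 -0.10977022  0.28066783] [ 8.79901418e-04  9.99999558e-01 -1.15418925e-04  3.11315487e-04] tip z 0.16986783446663384
0 [144.0876611  119.54994716] [257.89487633 231.05579467]
-0.035 [146.44979216 133.30994933] [257.57398853 207.63315726]
-0.1 [150.54962547 157.19250026] [257.19643743 180.07448172]
rim ((257.0456237792969, 180.1260528564453), (48.78455352783203, 49.54484176635742), 5.67026948928833)
120 [127, 105, 89, 73, 85, 97, 106, 122, 117, 135, 158, 149, 136, 129, 130, 128, 130, 132]
123 [129, 133, 140, 141, 145, 155, 151, 141, 131, 132, 133, 130, 129, 131, 132, 130, 130, 130]
126 [131, 134, 132, 133, 136, 161, 208, 214, 181, 133, 132, 133, 132, 131, 130, 134, 131, 132]
129 [134, 134, 136, 136, 131, 147, 187, 213, 199, 139, 134, 134, 132, 132, 134, 133, 134, 134]
132 [134, 137, 143, 147, 152, 14
[... 1686 characters left out ...]
35, 161, 167, 178, 177, 177, 175, 176, 165, 161, 201, 216, 191, 155, 155, 159, 163]
157 [137, 121, 121, 137, 167, 177, 172, 158, 152, 138, 136, 195, 211, 177, 101, 101, 108, 122]
158 [164, 121, 121, 122, 136, 164, 148, 105, 84, 74, 109, 161, 180, 144, 99, 98, 96, 97]
159 [169, 143, 139, 123, 119, 117, 114, 95, 82, 74, 80, 95, 105, 100, 96, 94, 91, 96]
160 [176, 177, 162, 119, 110, 101, 97, 101, 94, 82, 92, 104, 101, 97, 93, 85, 84, 87]
161 [176, 173, 149, 114, 99, 98, 100, 94, 94, 98, 102, 102, 103, 104, 98, 84, 82, 90]
162 [175, 162, 122, 114, 97, 97, 99, 97, 94, 98, 106, 122, 139, 129, 105, 93, 87, 97]
163 [179, 162, 123, 120, 100, 97, 98, 97, 98, 97, 112, 140, 165, 149, 102, 106, 99, 104]
```

View pics/sw4.png

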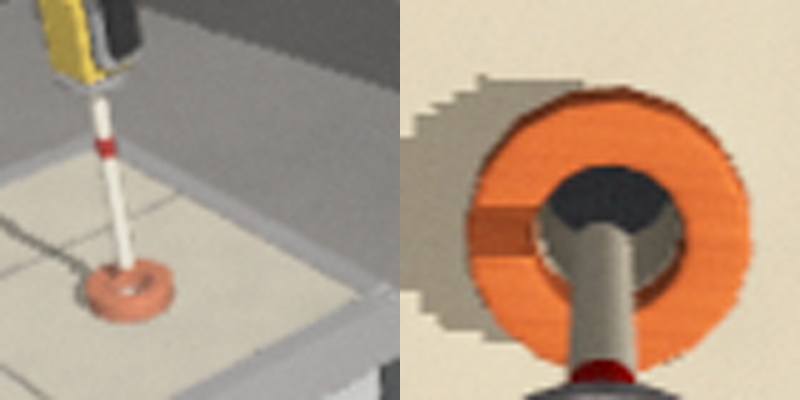

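The wrist crop shows the tip about 1 mm left of the bore's centre and otherwise centred. The scene crop agrees. I'll correct that and descend slowly part way, then check.

```bash
python3 -m handwheel '[[[-0.5,1,0,0,0,0,-1],[-0.5,1,-5,0,0,0,-1],[-0.5,1,-11,0,0,0,-1],[-0.5,1,-17,0,0,0,-1],[-0.5,1,-22,0,0,0,-1]]]'; python3 -m handwheel '[[[0,0,0,0,0,0,-1],[0,0,0,0,0,0,-1],[0,0,0,0,0,0,-1],[0,0,0,0,0,0,-1],[0,0,0,0,0,0,-1]]]'
python3 - <<'E'
from h import *
for n in("scene","wrist"):
    o=bot.get_obs()
    i,d=bot.grab_frame(n);np.savez(n+"5.npz",i=i,d=d,e=o["eef_pos"],q=o["tcp_rot"])
    x,y,w=(125,115,60) if n=="scene" else (221,150,70)
    a=cv2.resize(i[y:y+w,x:x+w,::-1],(400,400),interpolation=cv2.INTER_CUBIC);b=a if n=="scene" else np.hstack([b,a])
cv2.imwrite("pics/sw5.png",b)
e=o["eef_pos"];print(e,o["force"],proj(cam("scene"),[e[0],e[1],e[2]-.0458]))
u,v=mask(np.load("scene5.npz")["i"],(0,150,60),(6,255,255),(138,130,158,156));print("band",u.mean(),v.mean(),v.min(),v.max())
E
```

```text
time: 6.05
eef_pos: [0.5646, -0.1086, 0.257]
tcp_rot: [0.001, 1.0, 0.0, -0.001]
force: [0.5, -0.3, -1.4]
width: 0.0255
grasp_force: 35.2
time: 6.47
eef_pos: [0.5651, -0.1088, 0.2588]
tcp_rot: [0.001, 1.0, -0.0, 0.0]
force: [-0.1, 0.1, -1.6]
width: 0.0252
grasp_force: 35.2
[ 0.56511874 -0.10880489  0.25876791] [ 0.21681948  0.07639062 -1.60485795] [148.30891342 141.63453371]
band 147.5 142.5 142 143
```

View pics/sw5.png

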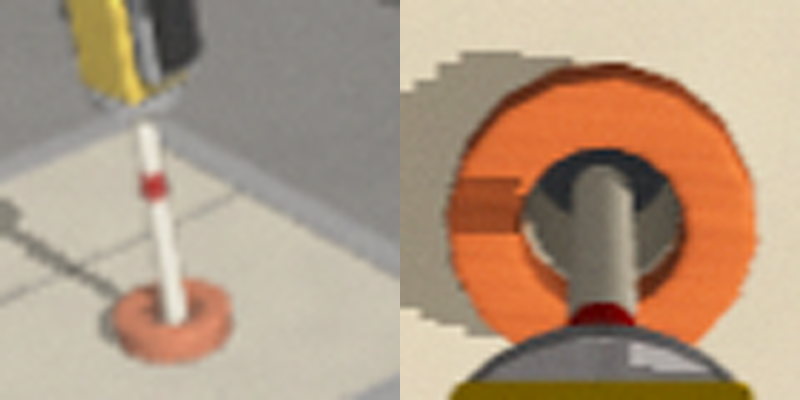

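The wrist crop shows the rod inside the bore with clearance all round, and the scene crop agrees. I'll continue down.

```bash
python3 -m handwheel '[[[0.7,0.3,-6,0,0,0,-1],[0.7,0.3,-16,0,0,0,-1],[0.7,0.3,-28,0,0,0,-1],[0.7,0.3,-38,0,0,0,-1],[0.7,0.3,-42,0,0,0,-1]]]'; python3 -m handwheel '[[[0,0,-2,0,0,0,-1],[0,0,-4,0,0,0,-1],[0,0,-6,0,0,0,-1],[0,0,-7,0,0,0,-1],[0,0,-7,0,0,0,-1]]]';python3 -m handwheel '[[[0,0,0,0,0,0,-1],[0,0,0,0,0,0,-1],[0,0,0,0,0,0,-1],[0,0,0,0,0,0,-1],[0,0,0,0,0,0,-1]]]'
python3 - <<'E'
from h import *
for n in("scene","wrist"):
    o=bot.get_obs()
    i,d=bot.grab_frame(n);np.savez(n+"6.npz",i=i,d=d,e=o["eef_pos"],q=o["tcp_rot"])
    x,y,w=(130,135,40) if n=="scene" else (211,160,90)
    a=cv2.resize(i[y:y+w,x:x+w,::-1],(400,400),interpolation=cv2.INTER_CUBIC);b=a if n=="scene" else np.hstack([b,a])
cv2.imwrite("pics/sw6.png",b)
e=o["eef_pos"];print(e,o["tcp_rot"],o["force"],proj(cam("scene"),[e[0],e[1],e[2]-.0458]))
S=np.load("scene6.npz")["i"]
for r in range(148,172):print(r,S[r,150].tolist(),S[r,151].tolist())
E
```

```text
time: 6.98
eef_pos: [0.5644, -0.108, 0.2132]
tcp_rot: [0.001, 1.0, 0.001, -0.002]
force: [-0.7, -0.3, -2.2]
width: 0.0254
grasp_force: 35.3
time: 7.4
eef_pos: [0.5658, -0.1085, 0.2096]
tcp_rot: [0.001, 1.0, -0.0, 0.0]
force: [-0.9, -0.1, -2.1]
width: 0.0256
grasp_force: 35.3
time: 7.82
eef_pos: [0.5657, -0.1084, 0.2094]
tcp_rot: [0.001, 1.0, -0.0, 0.0]
force: [-0.0, 0.6, -1.3]
width: 0.0258
grasp_force: 35.3
[ 0.5656967  -0.10846445  0.20942987] [ 9.09165774e-04  9.99999578e-01 -4.54317891e-05  1.20775427e-04] [ 0.00250471  0.23238537 -1.32033593] [151.26511347 159.57180542]
148 [206, 190, 126] [149, 146, 135]
149 [171, 168, 166] [174, 171, 170]
150 [170, 167, 165] [176, 172, 165]
151 [189, 182, 172] [182, 175, 161]
152 [229, 224, 212] [201, 195, 178]
153 [230, 226, 213] [213, 207, 190]
154 [232, 229, 217] [221, 215, 199]
155 [233, 229, 217] [224, 219, 202]
156 [233, 228, 218] [224, 218, 200]
157 [232, 228, 218] [226, 214, 196]
158 [225, 210, 195] [222, 195, 178]
159 [203, 142, 133] [198, 114, 107]
160 [173, 70, 64] [182, 69, 65]
161 [170, 70, 65] [186, 72, 68]
162 [172, 108, 101] [194, 121, 112]
163 [194, 148, 129] [207, 163, 145]
164 [212, 136, 105] [207, 133, 103]
165 [214, 135, 105] [219, 138, 106]
166 [216, 137, 105] [219, 139, 108]
167 [213, 136, 105] [217, 139, 108]
168 [209, 135, 105] [205, 136, 108]
169 [201, 158, 136] [190, 157, 137]
170 [199, 192, 175] [199, 192, 175]
171 [202, 194, 177] [198, 191, 173]
```

View pics/sw6.png

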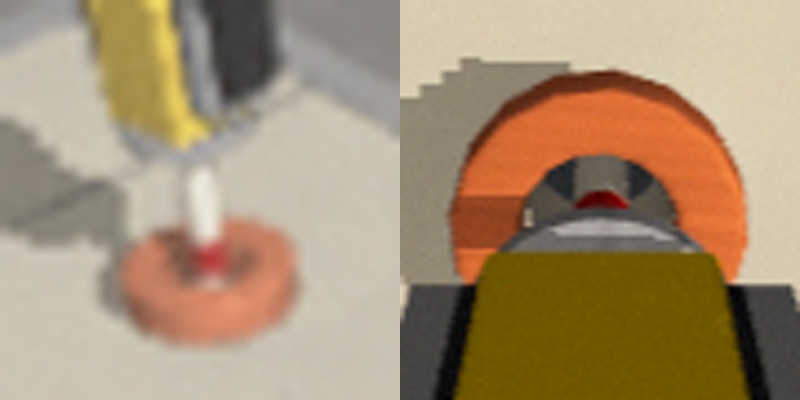

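```bash
python3 - <<'E'
from h import *
cs=cam("scene");p=np.array([.5673,-.1095,.162]);f=cs[2]-p;f[2]=0;f/=np.linalg.norm(f);z=np.array([0,0,1.])
for n,q in dict(c=p,lip=p+.011*f,bot=p+.021*f-.012*z,back=p-.021*f,rodfront=p+.004*f,bandtop=p+.004*f+.005*z,bandbot=p+.004*f-.005*z).items():print(n,proj(cs,q).round(2))
S=np.load("scene6.npz")["i"]
for x in(144,146,148,155,157):print(x,[int(S[r,x,2]) for r in range(153,173)])
E
```

```text
c [150.56 160.29]
lip [150.98 162.67]
bot [152.08 169.06]
back [149.8  155.85]
rodfront [150.71 161.15]
bandtop [150.41 159.4 ]
bandbot [151.01 162.89]
144 [178, 179, 177, 176, 172, 148, 116, 99, 100, 98, 99, 96, 84, 80, 82, 129, 176, 178, 179, 178]
146 [180, 180, 180, 178, 155, 84, 80, 90, 86, 93, 97, 101, 100, 92, 89, 107, 151, 177, 179, 179]
148 [171, 166, 161, 154, 130, 94, 77, 70, 70, 77, 92, 103, 101, 100, 98, 102, 140, 177, 176, 176]
155 [179, 177, 178, 160, 118, 99, 95, 86, 86, 96, 104, 107, 108, 106, 110, 140, 175, 176, 179, 180]
157 [178, 178, 177, 176, 158, 106, 99, 100, 99, 104, 108, 101, 99, 102, 137, 178, 176, 178, 178, 180]
```

The scene crop shows the red band centred at about row 160.6, where level would be 161.15. That puts it about 1.5 mm high, which agrees with the TCP reading. The wrist crop shows the rod centred in the bore, so I'll lower the last bit and let it settle.

```bash
python3 -m handwheel '[[[0,0,-0.5,0,0,0,-1],[0,0,-1,0,0,0,-1],[0,0,-1.5,0,0,0,-1],[0,0,-1.5,0,0,0,-1],[0,0,-1.5,0,0,0,-1]]]';python3 -m handwheel '[[[0,0,0,0,0,0,-1],[0,0,0,0,0,0,-1],[0,0,0,0,0,0,-1],[0,0,0,0,0,0,-1],[0,0,0,0,0,0,-1]]]'
python3 - <<'E'
from h import *
S,_=bot.grab_frame("scene")
print([S[r,150].tolist() for r in range(157,166)]);o=bot.get_obs();print(o["eef_pos"],np.abs(o["dq"]).max())
E
```

```text
time: 8.33
eef_pos: [0.5656, -0.1084, 0.2077]
tcp_rot: [0.001, 1.0, 0.0, -0.0]
force: [0.0, 0.1, -1.3]
width: 0.0255
grasp_force: 35.2
time: 8.75
eef_pos: [0.5656, -0.1084, 0.2078]
tcp_rot: [0.001, 1.0, 0.0, 0.0]
force: [-0.5, 0.2, -1.1]
width: 0.0254
grasp_force: 35.3
[[232, 228, 215], [230, 225, 213], [217, 194, 179], [179, 87, 81], [168, 68, 63], [162, 75, 70], [184, 109, 93], [212, 135, 104], [214, 136, 105]]
[ 0.56562793 -0.10843843  0.20782504] 0.0008574748465424231
```

```bash
python3 -c "
from rig import bot
print(bot.hand_in())"
```

```text
the job is handed in; nothing more can be done
None
```

I handed the job in with the probe gripped at about 35 N, upright, still and centred in the kiln port to within about 1 mm, and its red band level with the rim. I saw no sign of it touching the kiln.

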